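# Clamp a tube in the angled filing jig

### The job

Lay the cut steel tube in the sloping cradle of the plywood filing jig, in both saddles and with its lower end down at the foot stop. Then swing the hinged strap over the tube and press it down until the spring catch holds it shut, and let go. Leave the other tools where they are.

Things in the scene. Friction and masses are not known exactly. Their poses are not given: they have to be found in the camera images.
- cradle: Sloping plywood bed (160 x 120 x 12 mm) of the filing jig, fixed, tilted 0.44 rad (25 degrees), lower end toward the robot. Origin: on its upper face, centre line, at the inner face of the foot stop, 80 mm above the bench. x uphill along the bed, y across to the left, z square off it. Foot stop: steel plate at x = -6 to 0, 50 wide, 42 tall (mm).
- lower_saddle (a point): Middle of the floor of the lower steel U saddle, 21.5 mm off the bed at x = 6 to 24 mm of the cradle. Both saddles are 30 mm wide inside; above 31 mm off the bed their cheeks flare out to some 45 mm wide at the rim, 42 mm off the bed. Between the two saddles there is free room for fingers. Axes as the cradle's.
- upper_saddle (a point): Middle of the floor of the upper U saddle, same section, at x = 94 to 116 mm of the cradle. The strap closes over this one. Axes as the cradle's.
- seat (a point): Where the middle of the laid-in tube comes: 65 mm up the bed from the foot stop, on the centre line, 34 mm off the bed. Its axes are those of the cradle; the tube lies along its x.
- steel_tube: Loose cut piece of plain steel tube, 130 mm long, 25 mm in diameter, about 0.12 kg, lying on the bench. It does not roll: it behaves as a bar 25 mm square. Origin: middle of its underside as it lies; y along its length (the two ends are alike), z up.
- tube_centre (a point): The middle of the tube, 12.5 mm above its underside; axes as the tube's.
- strap (a joint): Opening angle of the steel strap, rad. 0 = shut across the tube, parallel to the bed; it starts at 1.9 to 2.2, past upright, leaning out to the left (cradle +y). A weak spring (under 0.1 N m) swings it up again unless caught. In the last 0.2 rad some 10 N on the free end, square to the bed, snaps its lip past the catch; then it stays at 0. It cannot shut if the tube sits high.
- strap_pad (a point): Outer face of the 24 x 16 mm rubber press pad at the strap's free end, 58 mm from the hinge axis. Axes are the strap's: z out of the outer face, -y from hinge to free end. The strap is 26 mm wide, 5 mm thick, 68 mm long from the hinge. Shut, the pad is at x = 105, y = -24, z = 57 mm of the cradle.
- hinge (a point): Middle of the strap's hinge axis, which runs along the cradle's x; at x = 105, y = 34, z = 50 mm of the cradle, on a steel post 44 mm tall, 48 mm long in x with its knuckles. Axes as the cradle's.
- spring_clamp: Bystander: orange spring clamp 71 x 114 x 26 mm, lying; origin under its middle.
- tape_measure: Bystander: yellow tape measure 36 x 84 x 62 mm, standing; origin under its middle.
- chisel: Bystander: cold chisel with a green grip, 25 x 194 x 27 mm, lying; origin under its middle.
- catch (a point): Middle of the top of the spring catch's steel housing, 34 x 18 mm and 54 mm tall, on the bed at the right (cradle y = -47 to -65 mm). Its round nose points to the tube and holds the strap's lip from above. Axes as the cradle's.
Not all that is in view belongs to the job. What is shaped like the steel_tube but pink is not meant.

How it is judged:
By the outcome, as a careful person would: the job done as asked, in the order asked, and still so for the second after the job is handed in, with the robot touching nothing.
It also fails if it takes over 53 s, if anything falls off the work surface, if the arm or the gripper's body presses on something with over 40 N, if the wrist force passes 120 N, or if a joint passes its speed limit or range.

### The arm

A 7-joint arm with a two-finger parallel gripper is mounted at the origin on a cart in front of the work surface, level with it; the furniture and walls round the work are solid. World frame = base frame: x ahead of the robot, y to its left, z up, the work surface at z = 0. Lengths are in m, angles in rad, forces in N, time in s.
With the tool pointing down it reaches from about 0.35 to 0.9 m from the base axis. Payload 7.2 kg.
Tool frame: the origin (TCP) lies at the very end of the fingers, on their centre line; the grasp point (between the pads) lies 19 mm behind it; z points along the fingers, y is the direction in which the jaws open and shut (so a half turn about z gives the same grasp; the last joint's range is limited). The gripper opens to 85 mm and grips with 20 to 120 N. Pads are 22 mm wide; open, the fingers measure 114 mm over their backs; the gripper's body (76 mm by 85 mm) begins 54 mm behind the grasp point. The pads swing forward as they close: fully open they stand 13 mm farther back than shut.
Start: joints at [1.215, 0.411, -0.013, 1.596, 0.006, 1.134, -0.082], TCP at [0.177, -0.599, 0.231] pointing down, gripper open.
Joint ranges: [-2.95, 2.95], [-0.29, 1.99], [-1.47, 1.44], [0.14, 2.54], [-1.03, 4.17], [0.13, 1.85], [-2.86, 2.86]. Speed limits (rad/s): [2.39, 2.39, 3.01, 3.01, 3.14, 3.14, 3.14].

### API

Orientations are given as a unit quaternion [w, x, y, z].
In Python, from station import env, vision gives the robot as it stands.
- The arm moves only by the tool move_arm, never from a script. Its argument "moves" is a list of rows, each an object of numbers: "dx", "dy", "dz": the shift along the tool's x, y, z in units of 30 mm (1.0 is 30 mm); "ax", "ay", "az": the turn, a rotation vector about the tool's x, y, z in degrees; "jaw": the finger opening in mm, from 0 to 85.4. A call has exactly 10 rows; each row is the pose to reach, as a shift and turn from the pose commanded when the call began, along the tool's axes at that moment; what a row does not reach only later rows make up. A row lasts 1/10 s, in which the tool goes at most 50 mm and 8.59 degrees, less where a joint would pass 70% of its speed; a pose out of reach is approached as far as the arm can. A call with a gripper value outside its range is refused whole. The fingers move at their own pace and stop on an object; "newtons" is the grip in N (left out, the last holds). Time passes only in rows, so rows that repeat a pose let the fingers close, or fill a call up. It gives the time, the measured TCP pose, the force and the opening at its end, in the units of the state.
- env.read_state(): the state, without advancing time (a new reading comes with each control period).
- vision.read_camera(name): name is "side" or "top" or "wrist"; returns the picture (384x512x3 uint8, red, green, blue); there is no depth.
- vision.camera_params(name): a dict with "fx", "fy", "cx", "cy" (pixels), "R" (3x3) and "t" (3): a world point X has camera coordinates R X + t; the wrist camera has in their place "T_tool_cam" (4x4, takes a point from camera to tool coordinates, whose origin is the TCP and whose axes are the flange's). Camera axes: x right, y down, z forward; pixel columns grow to the right and rows downward; lengths in m; the calibration is good to about 2 mm. A picture is of the moment at which its call begins: read the wrist's pose just before it. camera_params takes no time and is no camera call.
- env.sign_off(): hands the job in, once; it reports no verdict.
The state is a dict: "time_s": time; "joint_pos": joint angles; "qd": joint speeds; "joint_efforts": joint torques, N m; "tcp_pos": TCP position; "eef_rot": TCP orientation; "force": force on the tool from outside, world axes, zero at the start; "wrist_torque": the same for the moment, N m; "grip_width": opening from 0.0 (shut) to 1.0 (fully open).
Only numpy, scipy, OpenCV 4.12 (cv2) and the standard library are available. Lean on these libraries where they do the work, as an engineer would, in place of code of your own. Each camera call takes 0.05 s, during which the arm holds its last target.

## Working session

There is one attempt and no reset: what is moved stays moved. The work goes in short steps, Python scripts to look and compute and a tool call to move; the robot and the scene stay as the last step left them, time stands still between calls to the robot, and variables do not carry over. Pictures are saved under pics/ and viewed, and the job is handed in when it is done.

Besides the shell and the picture viewer there is one more tool, called after "Call:" by a JSON object that holds its "op" and its "data", one argument or row to a line. move_arm: Moves the arm, as the interface text tells. Its arguments: {"type":"object","properties":{"moves":{"type":"array"},"newtons":{"type":"number"}},"required":["moves"]}

```bash
ls; mkdir -p pics; python3 - <<'E'
from station import env, vision
import cv2
s=env.read_state(); print(s)
for n in ["side","top","wrist"]:
    im=vision.read_camera(n); cv2.imwrite(f"pics/{n}0.png",im[:,:,::-1]); p=vision.camera_params(n); print(n,p)
E
```

```text
pics
{'time_s': 0.0, 'joint_pos': array([ 1.21477281,  0.41189139, -0.012707  ,  1.59705565,  0.00559151,
        1.13428436, -0.08219793]), 'qd': array([-0.00095885,  0.00139391,  0.0018604 ,  0.00119063, -0.00070709,
        0.00078222,  0.0008914 ]), 'joint_efforts': array([ 1.58301887e-04, -6.00634360e+01,  6.81852289e-01, -2.99411255e+01,
        1.38061802e-02,  1.06026273e-02,  2.56404024e-05]), 'tcp_pos': array([ 0.17723501, -0.59882586,  0.23045364]), 'eef_rot': array([-7.83781467e-04,  9.89660913e-01,  1.43424666e-01, -1.68180153e-04]), 'force': array([-0.22714521, -0.64631514,  0.00464903]), 'wrist_torque': array([-0.02456065, -0.0237132 , -0.04676283]), 'grip_width': 0.9987521148017238}
side {'fx': 417.239178096246, 'fy': 417.239178096246, 'cx': 258.04216969761274, 'cy': 186.89407883238815, 'R': array([[ 0.35424025, -0.9351497 ,  0.00298148],
       [-0.83713646, -0.31853   , -0.44468099],
       [ 0.41679298,  0.155028  , -0.89568406]]), 't': array([-0.04192967,  0.55633731,  1.16423837])}
top {'fx': 393.1033320858967, 'fy': 393.1033320858967, 'cx': 266.5262908931912, 'cy': 187.83495839127986, 'R': array([[-0.00675608, -0.99991981,  0.01071084],
       [-0.98781359,  0.00500796, -0.15556103],
       [ 0.15549492, -0.01163129, -0.98776821]]), 't': array([0.14405625, 0.55791447, 1.13719752])}
wrist {'fx': 291.8996666364628, 'fy': 291.8996666364628, 'cx': 254.81179223477656, 'cy': 195.97954794489675, 'T_tool_cam': array([[-1.17353583e-04, -9.45447578e-01, -3.25774252e-01,
         8.40970223e-02],
       [ 9.99999813e-01,  8.43332491e-05, -6.04977912e-04,
         1.49524179e-03],
       [ 5.99448503e-04, -3.25774263e-01,  9.45447392e-01,
        -1.42643590e-01],
       [ 0.00000000e+00,  0.00000000e+00,  0.00000000e+00,
         1.00000000e+00]])}
```

View pics/side0.png

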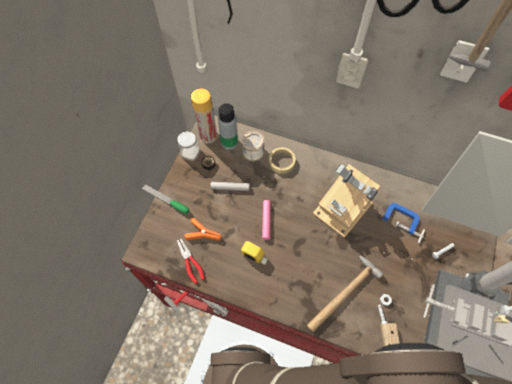

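View pics/top0.png

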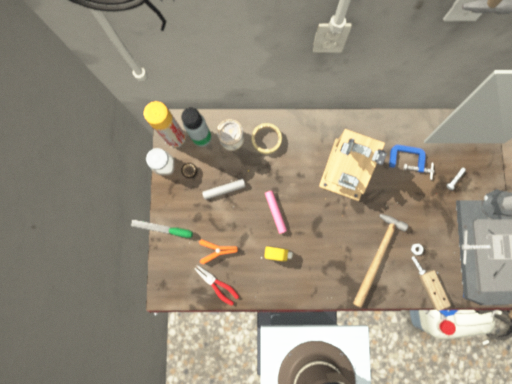

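View pics/wrist0.png

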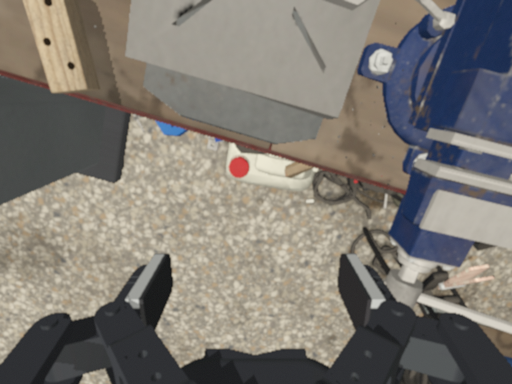

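The overview shows a grey tube (top ~223,189), the pink decoy (276,212) and the jig (353,165). I'll enlarge these.

```bash
python3 - <<'E'
import cv2
a=cv2.imread("pics/top0.png"); b=cv2.imread("pics/side0.png")
def c(im,x,y,w,h,k,n): cv2.imwrite(n,cv2.resize(im[y:y+h,x:x+w],None,fx=k,fy=k,interpolation=cv2.INTER_CUBIC))
c(a,310,120,100,90,8,"pics/t_jig.png"); c(a,190,165,75,50,8,"pics/t_tube.png")
c(b,305,155,90,90,6.5,"pics/s_jig.png"); c(b,200,170,60,30,8,"pics/s_tube.png")
E
```

```text
(no output)
```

View pics/t_jig.png

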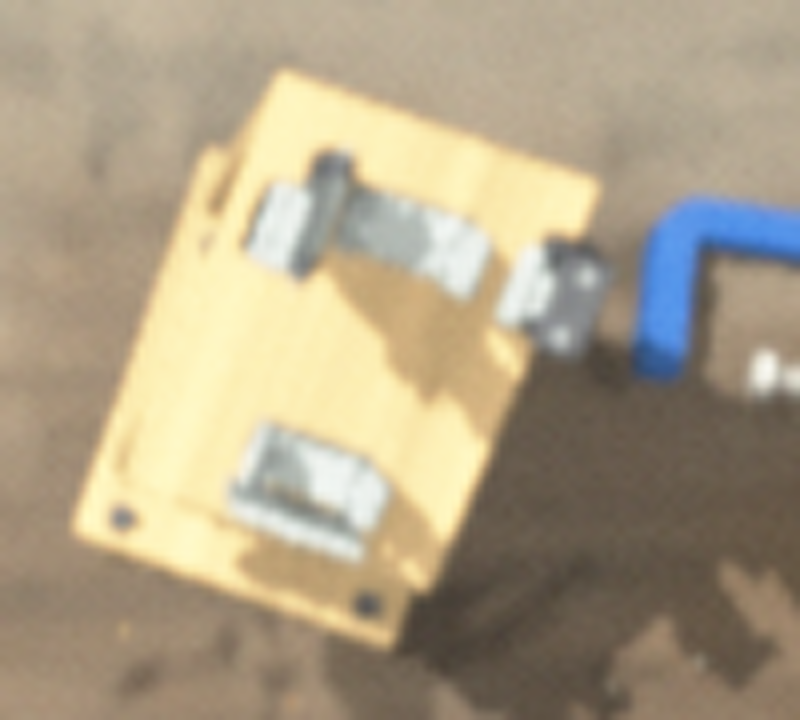

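View pics/t_tube.png

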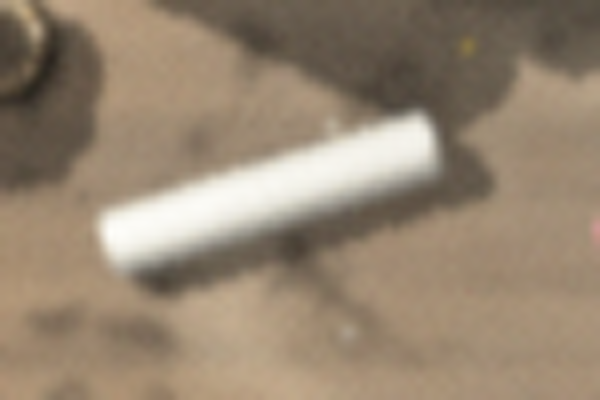

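View pics/s_jig.png

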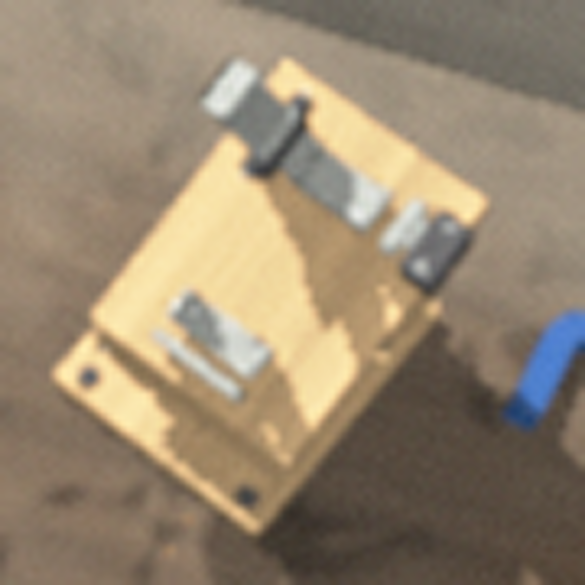

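View pics/s_tube.png

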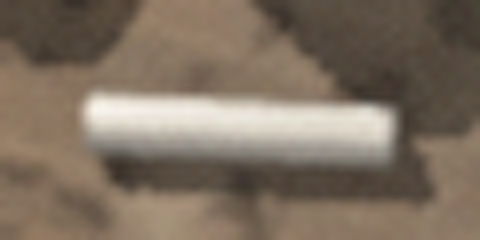

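```bash
cat > h.py <<'E'
import numpy as np, cv2
from scipy.spatial.transform import Rotation as Rn
from scipy.optimize import least_squares
from station import env, vision
def proj(n,X):
    p=vision.camera_params(n); X=np.atleast_2d(X); c=X@p['R'].T+p['t']
    return np.c_[p['fx']*c[:,0]/c[:,2]+p['cx'],p['fy']*c[:,1]/c[:,2]+p['cy']]
def crad(q): # x,y,yaw
    return Rn.from_euler('ZY',[q[2],-0.44]).as_matrix(), np.array([q[0],q[1],0.08])
def ray(n,uv,z):
    p=vision.camera_params(n); d=p['R'].T@np.array([(uv[0]-p['cx'])/p['fx'],(uv[1]-p['cy'])/p['fy'],1]); o=-p['R'].T@p['t']
    return o+d*(z-o[2])/d[2]
E
cat > fit.py <<'E'
from h import *
T=lambda u,v:("top",310+u/8,120+v/8)
S=lambda u,v:("side",305+u/6.5,155+v/6.5)
obs=[((24,22.5,42),T(265,425)),((24,-22.5,42),T(388,490)),((116,-22.5,42),T(490,240)),((94,-22.5,42),T(468,300)),
((129,34,55),T(335,155)),((105,-56,54),T(573,300)),((-6,25,42),T(232,490)),((-6,-25,42),T(358,558)),
((-3,25,42),S(155,333)),((-3,-25,42),S(240,395)),((105,-56,54),S(440,250)),((129,34,52),S(302,103)),((81,34,52),S(258,172)),((116,-22.5,42),S(388,195)),((94,-22.5,42),S(365,228)),((24,22.5,42),S(190,292)),((24,-22.5,42),S(270,350))]
def res(q,full=False):
    R,t=crad(q); r=[]
    for P,(n,u,v) in obs: r.append(proj(n,R@np.array(P)/1000+t)[0]-[u,v])
    return np.array(r) if full else np.ravel(r)
s=least_squares(res,[0.55,-0.2,-0.35],loss='soft_l1',x_scale=[.1,.1,.1]); print(s.x); print(np.c_[res(s.x,True)].round(1))
# per camera
for n in ["top","side"]:
    al=obs; obs=[o for o in al if o[1][0]==n]; print(n,least_squares(res,s.x,loss='soft_l1').x); obs=al
# tube
T2=lambda u,v:(190+u/8,165+v/8)
S2=lambda u,v:(200+u/8,170+v/8)
print("top",ray("top",T2(110,240),.0125),ray("top",T2(430,145),.0125))
print("side",ray("side",S2(90,125),.0125),ray("side",S2(390,133),.0125))
E
python3 fit.py
```

```text
[ 0.5685225  -0.09451889 -0.3533259 ]
[[ 0.6  2.1]
 [ 0.5 -0.6]
 [ 0.5 -0. ]
 [ 0.1 -0.1]
 [ 2.4 -0.1]
 [ 0.8  1.1]
 [-0.1  3.4]
 [ 1.   0.9]
 [-0.6 -0.5]
 [-0.4 -0.2]
 [-0.9 -0.6]
 [ 0.5 -1.8]
 [-2.4  0.2]
 [ 0.2 -1.2]
 [-0.8 -0.5]
 [ 0.  -0.7]
 [-0.3 -0.8]]
top [ 0.57043469 -0.0926932  -0.35871402]
side [ 0.56689939 -0.09626557 -0.35653854]
top [0.54227738 0.33303221 0.0125    ] [0.57860142 0.21054237 0.0125    ]
side [0.53751853 0.33009958 0.0125    ] [0.57960439 0.20874356 0.0125    ]
```

```bash
cat >> h.py <<'E'
def cur():
    s=env.read_state(); q=s['eef_rot']; return s,Rn.from_quat([q[1],q[2],q[3],q[0]]).as_matrix(),s['tcp_pos']
def go(p,R):
    s,R0,p0=cur(); d=R0.T@(np.array(p)-p0)/.03; a=Rn.from_matrix(R0.T@R).as_rotvec(degrees=True)
    print('d',d.round(3),'a',a.round(2),'t',s['time_s'])
def down(yaw): # tool x at yaw, z down
    x=np.array([np.cos(yaw),np.sin(yaw),0]);z=np.array([0,0,-1.]); return np.c_[x,np.cross(z,x),z]
E
python3 -c "
from h import *
go([.559,.27,.14],down(np.radians(107.8)))"
```

```text
d [ 20.423 -24.157   3.051] a [-6.000e-02 -5.000e-02 -9.131e+01] t 0.15
```

Call:
{"op": "move_arm", "data": {
  "moves": [
    {"dx":1.2,"dy":-1.4,"dz":0,"az":-6,"jaw":85},
    {"dx":2.4,"dy":-2.8,"dz":0,"az":-12,"jaw":85},
    {"dx":3.5,"dy":-4.1,"dz":0,"az":-18,"jaw":85},
    {"dx":4.6,"dy":-5.4,"dz":0,"az":-24,"jaw":85},
    {"dx":5.7,"dy":-6.7,"dz":0,"az":-30,"jaw":85},
    {"dx":6.8,"dy":-8.0,"dz":0,"az":-36,"jaw":85},
    {"dx":7.9,"dy":-9.3,"dz":0,"az":-42,"jaw":85},
    {"dx":9.0,"dy":-10.6,"dz":0,"az":-48,"jaw":85},
    {"dx":10.1,"dy":-11.9,"dz":0,"az":-54,"jaw":85},
    {"dx":11.1,"dy":-13.1,"dz":0,"az":-58,"jaw":85}
  ]
}}

```text
invalid input at $.moves[0]: expected keys dx, dy, dz, ax, ay, az, jaw
```

```bash
python3 -c "
from h import *
go([.559,.27,.14],down(np.radians(107.8)))
print(cur()[0]['joint_pos'])"
```

```text
d [ 20.423 -24.157   3.051] a [-6.000e-02 -5.000e-02 -9.131e+01] t 0.15
[ 1.21478755  0.4116928  -0.01271009  1.59683477  0.00557561  1.13433864
 -0.08220332]
```

Call:
{"op": "move_arm", "data": {
  "moves": [
    {"dx":1.2,"dy":-1.4,"dz":0,"ax":0,"ay":0,"az":-6,"jaw":85},
    {"dx":2.4,"dy":-2.8,"dz":0,"ax":0,"ay":0,"az":-12,"jaw":85},
    {"dx":3.5,"dy":-4.1,"dz":0,"ax":0,"ay":0,"az":-18,"jaw":85},
    {"dx":4.6,"dy":-5.4,"dz":0,"ax":0,"ay":0,"az":-24,"jaw":85},
    {"dx":5.7,"dy":-6.7,"dz":0,"ax":0,"ay":0,"az":-30,"jaw":85},
    {"dx":6.8,"dy":-8.0,"dz":0,"ax":0,"ay":0,"az":-36,"jaw":85},
    {"dx":7.9,"dy":-9.3,"dz":0,"ax":0,"ay":0,"az":-42,"jaw":85},
    {"dx":9.0,"dy":-10.6,"dz":0,"ax":0,"ay":0,"az":-48,"jaw":85},
    {"dx":10.1,"dy":-11.9,"dz":0,"ax":0,"ay":0,"az":-54,"jaw":85},
    {"dx":11.1,"dy":-13.1,"dz":0,"ax":0,"ay":0,"az":-58,"jaw":85}
  ]
}}

```text
time_s: 1.15
tcp_pos: [0.3794, -0.14, 0.2315]
eef_rot: [0.0, 0.795, 0.607, -0.0]
force: [1.7, -0.3, 0.4]
grip_width: 0.995
```

```bash
python3 -c "
from h import *
go([.559,.27,.14],down(np.radians(107.8)))
print(cur()[0]['joint_pos'])"
```

```text
d [14.762  2.168  3.043] a [ 3.000e-02  4.000e-02 -3.309e+01] t 1.15
[ 0.7283003   0.05934419 -0.50829706  2.06311871  0.03440466  1.02625136
 -0.06399028]
```

Call:
{"op": "move_arm", "data": {
  "moves": [
    {"dx":1.6,"dy":0.2,"dz":0,"ax":0,"ay":0,"az":-4,"jaw":85},
    {"dx":3.2,"dy":0.4,"dz":0.3,"ax":0,"ay":0,"az":-8,"jaw":85},
    {"dx":4.8,"dy":0.7,"dz":0.6,"ax":0,"ay":0,"az":-12,"jaw":85},
    {"dx":6.4,"dy":0.9,"dz":1.0,"ax":0,"ay":0,"az":-16,"jaw":85},
    {"dx":8.0,"dy":1.2,"dz":1.4,"ax":0,"ay":0,"az":-20,"jaw":85},
    {"dx":9.6,"dy":1.4,"dz":1.8,"ax":0,"ay":0,"az":-24,"jaw":85},
    {"dx":11.2,"dy":1.7,"dz":2.2,"ax":0,"ay":0,"az":-28,"jaw":85},
    {"dx":12.8,"dy":1.9,"dz":2.6,"ax":0,"ay":0,"az":-31,"jaw":85},
    {"dx":14.4,"dy":2.1,"dz":3.0,"ax":0,"ay":0,"az":-33,"jaw":85},
    {"dx":14.7,"dy":2.15,"dz":3.04,"ax":0,"ay":0,"az":-33.1,"jaw":85}
  ]
}}

```text
time_s: 2.15
tcp_pos: [0.5583, 0.2719, 0.1379]
eef_rot: [-0.002, 0.588, 0.809, 0.0]
force: [-1.1, 0.4, -0.3]
grip_width: 0.996
```

```bash
python3 -c "
from h import *
go([.559,.27,.14],down(np.radians(107.8)))
s,R,p=cur();print(s['joint_pos'],p)
im=vision.read_camera('wrist');cv2.imwrite('pics/w1.png',im[:,:,::-1])"
```

```text
d [-0.067  0.002 -0.069] a [-0.1  -0.23  0.16] t 2.15
[-0.03910673  0.59920827 -0.70659578  1.66774886  0.43376103  1.0385541
 -0.57069276] [0.55832303 0.27189867 0.13792836]
```

View pics/w1.png

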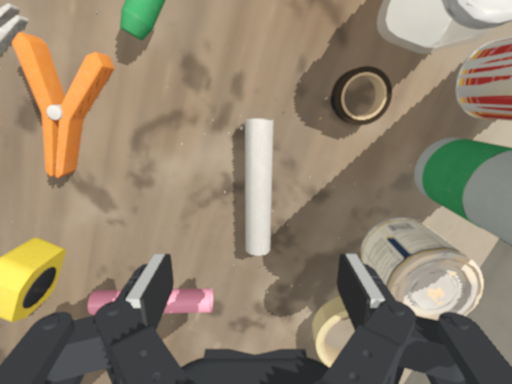

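```bash
cat >> h.py <<'E'
def wray(uv,z,R,p):
    c=vision.camera_params('wrist'); M=c['T_tool_cam']; d=np.array([(uv[0]-c['cx'])/c['fx'],(uv[1]-c['cy'])/c['fy'],1])
    d=R@(M[:3,:3]@d); o=p+R@M[:3,3]; return o+d*(z-o[2])/d[2]
def wproj(X,R,p):
    c=vision.camera_params('wrist'); M=np.linalg.inv(c['T_tool_cam']); X=np.atleast_2d(X); y=((X-p)@R)@M[:3,:3].T+M[:3,3]
    return np.c_[c['fx']*y[:,0]/y[:,2]+c['cx'],c['fy']*y[:,1]/y[:,2]+c['cy']]
E
python3 -c "
from h import *
s,R,p=cur();print(p,R)
a=wray((259.5,119.5),.018,R,p);b=wray((258.5,252),.018,R,p);print(a,b,(a+b)/2,np.linalg.norm(a-b),np.degrees(np.arctan2(*(a-b)[[1,0]])))
"
```

```text
[0.55843746 0.27074411 0.13833488] [[-0.30717993  0.95164781 -0.00263453]
 [ 0.95164636  0.30718617  0.00242309]
 [ 0.00311522 -0.00176282 -0.99999359]]
[0.54276622 0.33203856 0.018     ] [0.58264191 0.20734165 0.018     ] [0.56270407 0.2696901  0.018     ] 0.13091748661047176 107.73328265671248
```

```bash
python3 -c "
from h import *
go([.5595,.2776,.005],down(np.radians(107.7)))"
```

```text
d [0.193 0.112 4.445] a [-0.1  -0.18  0.19] t 2.2
```

Call:
{"op": "move_arm", "data": {
  "moves": [
    {"dx":0.19,"dy":0.1,"dz":0.8,"ax":0,"ay":0,"az":0,"jaw":85},
    {"dx":0.19,"dy":0.1,"dz":1.8,"ax":0,"ay":0,"az":0,"jaw":75},
    {"dx":0.19,"dy":0.1,"dz":2.8,"ax":0,"ay":0,"az":0,"jaw":65},
    {"dx":0.19,"dy":0.1,"dz":3.6,"ax":0,"ay":0,"az":0,"jaw":65},
    {"dx":0.19,"dy":0.1,"dz":4.2,"ax":0,"ay":0,"az":0,"jaw":55},
    {"dx":0.19,"dy":0.1,"dz":4.4,"ax":0,"ay":0,"az":0,"jaw":50},
    {"dx":0.19,"dy":0.1,"dz":4.4,"ax":0,"ay":0,"az":0,"jaw":10},
    {"dx":0.19,"dy":0.1,"dz":4.4,"ax":0,"ay":0,"az":0,"jaw":10},
    {"dx":0.19,"dy":0.1,"dz":4.4,"ax":0,"ay":0,"az":0,"jaw":10},
    {"dx":0.19,"dy":0.1,"dz":4.4,"ax":0,"ay":0,"az":0,"jaw":10}
  ],
  "newtons": 40
}}

```text
time_s: 3.2
tcp_pos: [0.561, 0.2725, 0.0092]
eef_rot: [0.0, 0.591, 0.807, 0.001]
force: [-0.9, -0.8, 3.6]
grip_width: 0.282
```

```bash
python3 -c "
from h import *
s,R,p=cur();print(s['joint_pos'],p,s['grip_width'],R.round(3).tolist())
im=vision.read_camera('wrist');cv2.imwrite('pics/w2.png',im[:,:,::-1])"
```

```text
[-0.10722989  0.75258969 -0.61048001  1.74354002  0.56301984  0.82547685
 -0.67633448] [0.56100293 0.27246642 0.00921646] 0.2820472256898527 [[-0.302, 0.953, 0.002], [0.953, 0.302, 0.001], [0.0, 0.002, -1.0]]
```

View pics/w2.png

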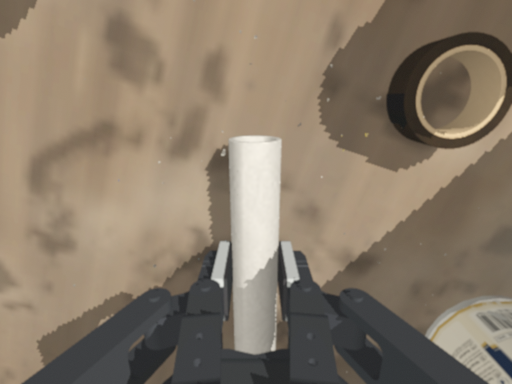

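The tube lies between the pads (its far end at pixel 255,137), but the grip is shallow. I'll regrip a little lower and check.

Call:
{"op": "move_arm", "data": {
  "moves": [
    {"dx":0.1,"dy":0,"dz":0.0,"ax":0,"ay":0,"az":0,"jaw":40},
    {"dx":0.1,"dy":0,"dz":0.0,"ax":0,"ay":0,"az":0,"jaw":40},
    {"dx":0.1,"dy":0,"dz":0.1,"ax":0,"ay":0,"az":0,"jaw":40},
    {"dx":0.1,"dy":0,"dz":0.15,"ax":0,"ay":0,"az":0,"jaw":40},
    {"dx":0.1,"dy":0,"dz":0.2,"ax":0,"ay":0,"az":0,"jaw":40},
    {"dx":0.1,"dy":0,"dz":0.2,"ax":0,"ay":0,"az":0,"jaw":40},
    {"dx":0.1,"dy":0,"dz":0.2,"ax":0,"ay":0,"az":0,"jaw":10},
    {"dx":0.1,"dy":0,"dz":0.2,"ax":0,"ay":0,"az":0,"jaw":10},
    {"dx":0.1,"dy":0,"dz":0.2,"ax":0,"ay":0,"az":0,"jaw":10},
    {"dx":0.1,"dy":0,"dz":0.2,"ax":0,"ay":0,"az":0,"jaw":10}
  ],
  "newtons": 50
}}

```text
time_s: 4.25
tcp_pos: [0.5595, 0.2751, 0.0022]
eef_rot: [0.0, 0.591, 0.807, 0.0]
force: [-0.2, 0.0, 0.3]
grip_width: 0.279
```

```bash
python3 -c "
from h import *
s,R,p=cur();print(s['joint_pos'],p,s['grip_width'],R.round(3).tolist(),s['force'])
im=vision.read_camera('wrist');cv2.imwrite('pics/w3.png',im[:,:,::-1]);print(cur()[2])"
```

```text
[-0.11593112  0.76229287 -0.60480981  1.74501706  0.56925171  0.81623292
 -0.68558976] [0.55951495 0.27511062 0.00217848] 0.2791164055998555 [[-0.302, 0.953, 0.0], [0.953, 0.302, 0.0], [0.0, 0.0, -1.0]] [-0.18779454  0.0314681   0.29075602]
[0.5595423  0.27513756 0.00221129]
```

View pics/w3.png

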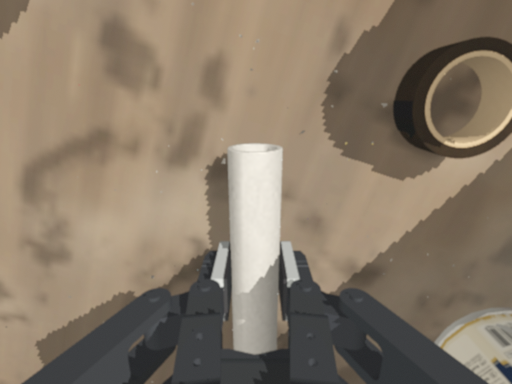

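```bash
python3 -c "
from h import *
s,R,p=cur()
for uv,z in (((255,143.5),0),((255,152),.025),((255,147.5),.0125)):
  w=wray(uv,z,R,p); print((R.T@(w-p)*1000).round(1))
q=[.5685,-.0945,-.355]; C,t=crad(q)
T=np.c_[-C[:,0],C[:,1],-C[:,2]]
def tgt(xc,y,z): # tube centre in cradle (mm) given tube centre at tool (-tx,0,-10.3)
  return None
print(T)
"
```

```text
[60.1  0.2  2.2]
[ 60.4   0.2 -22.8]
[ 60.2   0.2 -10.3]
[[-0.84833722  0.34759037  0.39938064]
 [ 0.31448296  0.93764649 -0.14805245]
 [-0.42593947  0.         -0.90475166]]
```

```bash
cat >> h.py <<'E'
Q=[.5685,-.0945,-.355]
def tc(xyz,q=None):
    C,t=crad(q or Q); T=np.c_[-C[:,0],C[:,1],-C[:,2]]; return C@(np.array(xyz)/1000)+t, T
E
python3 -c "
from h import *
P,T=tc((66,-.2,150)); print(P); go(P,T)
go([.5595,.275,.22],down(np.radians(107.5)))"
```

```text
[ 0.56451364 -0.09323554  0.24382475]
d [-11.755  -3.55   -8.055] a [-11.44 -23.43 -51.21] t 4.3
d [-4.00e-03 -1.00e-03 -7.26e+00] a [ 0.02 -0.    0.09] t 4.3
```

Call:
{"op": "move_arm", "data": {
  "moves": [
    {"dx":0,"dy":0,"dz":-1.0,"ax":0,"ay":0,"az":0,"jaw":10},
    {"dx":0,"dy":0,"dz":-2.5,"ax":0,"ay":0,"az":0,"jaw":10},
    {"dx":0,"dy":0,"dz":-4.0,"ax":0,"ay":0,"az":0,"jaw":10},
    {"dx":-0.3,"dy":0,"dz":-5.5,"ax":0,"ay":0,"az":0,"jaw":10},
    {"dx":-1.2,"dy":-0.3,"dz":-6.6,"ax":-1,"ay":-2,"az":-5,"jaw":10},
    {"dx":-2.5,"dy":-0.7,"dz":-7.2,"ax":-2.3,"ay":-4.6,"az":-10,"jaw":10},
    {"dx":-3.8,"dy":-1.1,"dz":-7.6,"ax":-3.6,"ay":-7.4,"az":-16,"jaw":10},
    {"dx":-5.1,"dy":-1.5,"dz":-7.8,"ax":-4.9,"ay":-10,"az":-22,"jaw":10},
    {"dx":-6.4,"dy":-1.9,"dz":-8.0,"ax":-6.2,"ay":-12.7,"az":-28,"jaw":10},
    {"dx":-7.7,"dy":-2.3,"dz":-8.0,"ax":-7.5,"ay":-15.4,"az":-34,"jaw":10}
  ]
}}

```text
time_s: 5.3
tcp_pos: [0.5635, 0.0328, 0.2428]
eef_rot: [0.146, 0.321, 0.935, -0.026]
force: [0.3, -1.1, -1.3]
grip_width: 0.282
```

```bash
python3 -c "
from h import *
P,T=tc((66,-.2,150)); go(P,T); s=cur()[0];print(s['joint_pos'],s['force'])"
```

```text
d [-2.527 -3.307  0.577] a [ -3.82  -7.9  -16.93] t 5.3
[ 0.42370109  0.26526543 -0.81806762  1.89915373  0.53214962  0.92730987
  0.25551943] [ 0.29054031 -1.08948338 -1.28473845]
```

Call:
{"op": "move_arm", "data": {
  "moves": [
    {"dx":-0.6,"dy":-0.8,"dz":0.14,"ax":-1,"ay":-2,"az":-4.2,"jaw":10},
    {"dx":-1.2,"dy":-1.6,"dz":0.28,"ax":-1.9,"ay":-4,"az":-8.4,"jaw":10},
    {"dx":-1.8,"dy":-2.4,"dz":0.42,"ax":-2.9,"ay":-6,"az":-12.6,"jaw":10},
    {"dx":-2.3,"dy":-3.0,"dz":0.53,"ax":-3.6,"ay":-7.5,"az":-16,"jaw":10},
    {"dx":-2.53,"dy":-3.31,"dz":0.58,"ax":-3.8,"ay":-7.9,"az":-16.9,"jaw":10},
    {"dx":-2.53,"dy":-3.31,"dz":0.58,"ax":-3.8,"ay":-7.9,"az":-16.9,"jaw":10},
    {"dx":-2.53,"dy":-3.31,"dz":0.58,"ax":-3.8,"ay":-7.9,"az":-16.9,"jaw":10},
    {"dx":-2.53,"dy":-3.31,"dz":0.58,"ax":-3.8,"ay":-7.9,"az":-16.9,"jaw":10},
    {"dx":-2.53,"dy":-3.31,"dz":0.58,"ax":-3.8,"ay":-7.9,"az":-16.9,"jaw":10},
    {"dx":-2.53,"dy":-3.31,"dz":0.58,"ax":-3.8,"ay":-7.9,"az":-16.9,"jaw":10}
  ]
}}

```text
time_s: 6.3
tcp_pos: [0.5641, -0.0912, 0.2428]
eef_rot: [0.213, 0.174, 0.961, -0.038]
force: [0.4, -0.2, -1.6]
grip_width: 0.28
```

```bash
python3 -c "
from h import *
P,T=tc((66,-.2,150)); go(P,T); s,R,p=cur();print(s['joint_pos'],s['force'],p)
im=vision.read_camera('wrist')[:,:,::-1].copy();cv2.imwrite('pics/w4.png',im);
np.savez('w4',R=R,p=p)"
```

```text
d [-0.047 -0.06  -0.017] a [-0.02 -0.17 -0.25] t 6.3
[ 0.73115679  0.17454007 -0.82215547  2.03386908  0.51378341  0.64074041
  0.79183275] [ 0.4169733  -0.15891618 -1.63465744] [ 0.56414251 -0.09117213  0.24277185]
```

View pics/w4.png

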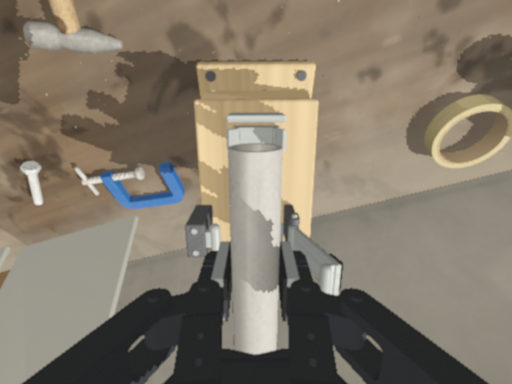

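```bash
python3 -c "
from h import *
d=np.load('w4.npz');R,p=d['R'],d['p']
C,t=crad(Q)
for P in ((0,25,42),(0,-25,42),(-6,25,42),(-6,-25,42),(-25,60,0),(-25,-60,0),(-20,60,0),(6,22.5,42),(6,-22.5,42),(24,22.5,42),(129,34,50),(96,-56,54),(105,-56,54)):
  print(P,wproj(C@np.array(P)/1000+t,R,p).round(1))
im=cv2.imread('pics/w4.png');cv2.imwrite('pics/w4c.png',cv2.resize(im[55:285,180:350],None,fx=4,fy=4,interpolation=cv2.INTER_CUBIC)[:600])
"
```

```text
(0, 25, 42) [[284.  119.4]]
(0, -25, 42) [[223.8 119.7]]
(-6, 25, 42) [[284.2 111.9]]
(-6, -25, 42) [[223.5 112.2]]
(-25, 60, 0) [[317.8  88.5]]
(-25, -60, 0) [[190.   89.1]]
(-20, 60, 0) [[317.4  94.2]]
(6, 22.5, 42) [[280.8 126.8]]
(6, -22.5, 42) [[227.  127.1]]
(24, 22.5, 42) [[280.3 148.3]]
(129, 34, 50) [[290.5 260.6]]
(96, -56, 54) [[192.  231.1]]
(105, -56, 54) [[192.7 240.1]]
```

View pics/w4c.png

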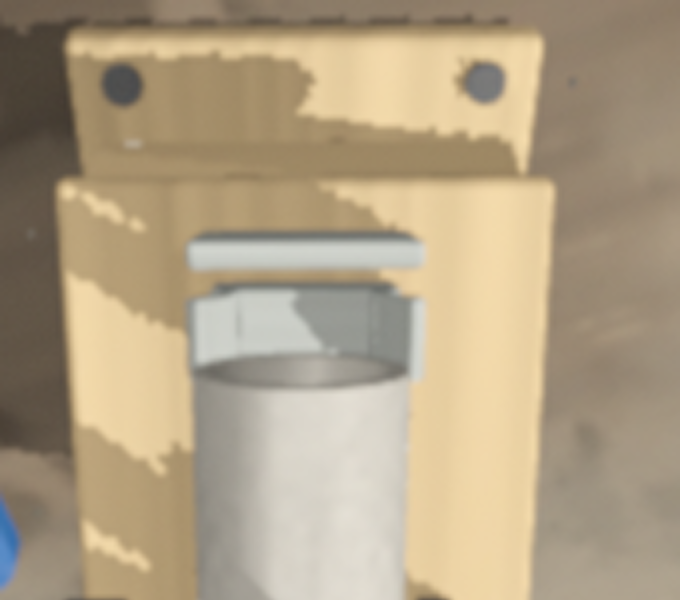

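```bash
python3 -c "
from h import *
im=cv2.imread('pics/w4.png');cv2.imwrite('pics/w4d.png',cv2.resize(im[195:300,175:350],None,fx=4.5,fy=4.5,interpolation=cv2.INTER_CUBIC))
"
```

```text
(no output)
```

View pics/w4d.png

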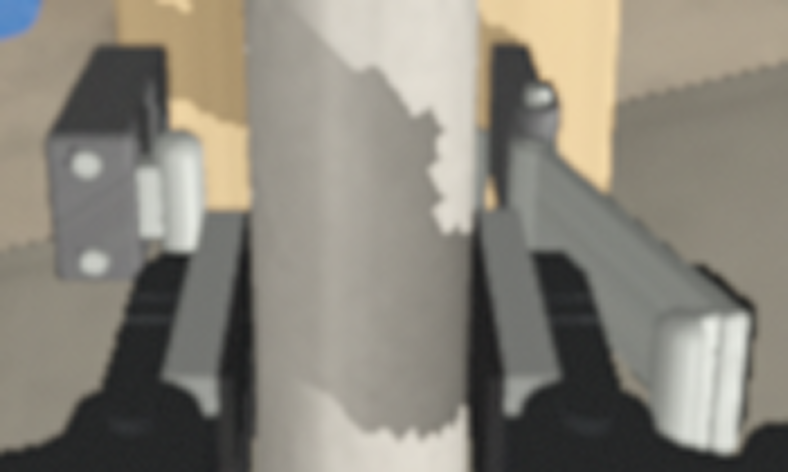

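```bash
cat > fitw.py <<'E'
from h import *
d=np.load('w4.npz');R,p=d['R'],d['p']
a=lambda u,v:(180+u/4,55+v/4); b=lambda u,v:(175+u/4.5,195+v/4.5)
obs=[((0,25,42),a(423,268)),((0,-25,42),a(188,268)),((88,-65,54),b(50,135)),((88,-47,54),b(132,133)),((122,-47,54),b(140,272)),((122,-65,54),b(57,277)),((81,34,50),b(537,95))]
def res(q):
    C,t=crad(q); return np.ravel([wproj(C@np.array(P)/1000+t,R,p)[0]-np.array(o) for P,o in obs])
s=least_squares(res,Q,x_scale=[.01,.01,.05],loss='soft_l1'); print(s.x,s.fun.reshape(-1,2).round(1).tolist())
q=list(s.x)
C,t=crad(q); print('tcp in cradle mm',C.T@(p-t)*1000, 'tube dir', C.T@R)
E
python3 fitw.py
```

```text
[ 0.57145203 -0.09305977 -0.35638852] [[0.9, -0.1], [-0.2, 0.1], [-1.9, -0.4], [0.0, -0.0], [0.4, 2.5], [-0.5, 1.4], [0.4, -0.8]]
tcp in cradle mm [ 62.53735206  -0.78120146 150.46639408] tube dir [[-9.99990874e-01  3.04047743e-03 -3.00130051e-03]
 [ 3.03990689e-03  9.99995361e-01  1.94642649e-04]
 [ 3.00187840e-03  1.85517199e-04 -9.99995477e-01]]
```

```bash
echo 'Q=[.5712,-.0931,-.3562]' >> h.py; python3 -c "
from h import *
P,T=tc((65.5,-.2,50)); go(P,T)"
```

```text
d [-0.1    0.021  3.345] a [-0.   -0.17 -0.19] t 6.35
```

Call:
{"op": "move_arm", "data": {
  "moves": [
    {"dx":-0.1,"dy":0.02,"dz":0.5,"ax":0,"ay":-0.17,"az":-0.2,"jaw":10},
    {"dx":-0.1,"dy":0.02,"dz":1.2,"ax":0,"ay":-0.17,"az":-0.2,"jaw":10},
    {"dx":-0.1,"dy":0.02,"dz":1.9,"ax":0,"ay":-0.17,"az":-0.2,"jaw":10},
    {"dx":-0.1,"dy":0.02,"dz":2.5,"ax":0,"ay":-0.17,"az":-0.2,"jaw":10},
    {"dx":-0.1,"dy":0.02,"dz":3.0,"ax":0,"ay":-0.17,"az":-0.2,"jaw":10},
    {"dx":-0.1,"dy":0.02,"dz":3.2,"ax":0,"ay":-0.17,"az":-0.2,"jaw":10},
    {"dx":-0.1,"dy":0.02,"dz":3.34,"ax":0,"ay":-0.17,"az":-0.2,"jaw":10},
    {"dx":-0.1,"dy":0.02,"dz":3.34,"ax":0,"ay":-0.17,"az":-0.2,"jaw":10},
    {"dx":-0.1,"dy":0.02,"dz":3.34,"ax":0,"ay":-0.17,"az":-0.2,"jaw":10},
    {"dx":-0.1,"dy":0.02,"dz":3.34,"ax":0,"ay":-0.17,"az":-0.2,"jaw":10}
  ]
}}

```text
time_s: 7.35
tcp_pos: [0.6066, -0.1074, 0.1541]
eef_rot: [0.215, 0.173, 0.96, -0.039]
force: [-0.2, -0.2, -0.8]
grip_width: 0.283
```

```bash
python3 -c "
from h import *
P,T=tc((65.5,-.2,50)); go(P,T); s,R,p=cur();print(s['joint_pos'],s['force'],p)
im=vision.read_camera('wrist')[:,:,::-1].copy();cv2.imwrite('pics/w5.png',im);
np.savez('w5',R=R,p=p)
im=vision.read_camera('side')[:,:,::-1];cv2.imwrite('pics/s5.png',cv2.resize(im[130:250,290:410],None,fx=5,fy=5,interpolation=2))
C,t=crad(Q)
for P in ((0,25,42),(0,-25,42)): print(wproj(C@np.array(P)/1000+t,R,p))"
```

```text
d [0.021 0.028 0.025] a [-0.04  0.07 -0.05] t 7.35
[ 0.56570825  0.36575478 -0.66399758  2.04806519  0.83662914  0.52228865
  0.51346175] [-0.18540512 -0.18315817 -0.83566855] [ 0.6066378  -0.1074089   0.15407046]
[[308.14250011 130.73623102]]
[[209.60441403 130.8281551 ]]
```

View pics/w5.png

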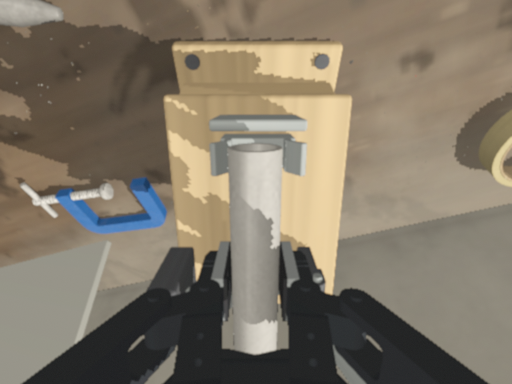

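View pics/s5.png

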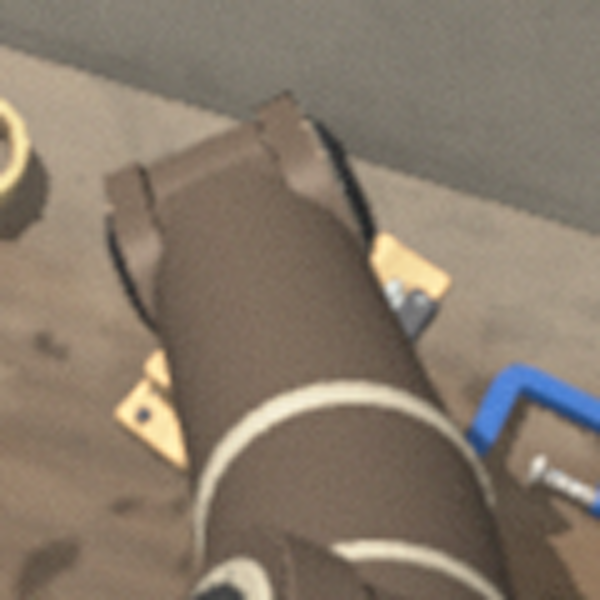

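Call:
{"op": "move_arm", "data": {
  "moves": [
    {"dx":0,"dy":0.05,"dz":0,"ax":0,"ay":0,"az":0,"jaw":10},
    {"dx":0,"dy":0.05,"dz":0.2,"ax":0,"ay":0,"az":0,"jaw":10},
    {"dx":0,"dy":0.05,"dz":0.35,"ax":0,"ay":0,"az":0,"jaw":10},
    {"dx":0,"dy":0.05,"dz":0.5,"ax":0,"ay":0,"az":0,"jaw":10},
    {"dx":0,"dy":0.05,"dz":0.6,"ax":0,"ay":0,"az":0,"jaw":10},
    {"dx":0,"dy":0.05,"dz":0.7,"ax":0,"ay":0,"az":0,"jaw":10},
    {"dx":0,"dy":0.05,"dz":0.77,"ax":0,"ay":0,"az":0,"jaw":10},
    {"dx":0,"dy":0.05,"dz":0.82,"ax":0,"ay":0,"az":0,"jaw":10},
    {"dx":0,"dy":0.05,"dz":0.85,"ax":0,"ay":0,"az":0,"jaw":10},
    {"dx":0,"dy":0.05,"dz":0.85,"ax":0,"ay":0,"az":0,"jaw":10}
  ]
}}

```text
time_s: 8.45
tcp_pos: [0.6172, -0.1098, 0.1302]
eef_rot: [0.215, 0.173, 0.96, -0.039]
force: [0.7, 0.9, -0.9]
grip_width: 0.28
```

```bash
python3 -c "
from h import *
P,T=tc((60.2,-.2,23.7)); go(P,T); s,R,p=cur();print(s['force'],p, 'Ftool',R.T@s['force'])
im=vision.read_camera('wrist')[:,:,::-1].copy();cv2.imwrite('pics/w6.png',im);
C,t=crad(Q);print(C.T@(p-t))"
```

```text
d [ 0.18  -0.02   0.029] a [-0.04  0.   -0.04] t 8.45
[ 0.73895641  0.91639236 -0.91038736] [ 0.61716184 -0.10977587  0.13015965] Ftool [0.05118181 1.11715982 0.98182028]
[0.06559999 0.0003985  0.02455704]
```

View pics/w6.png

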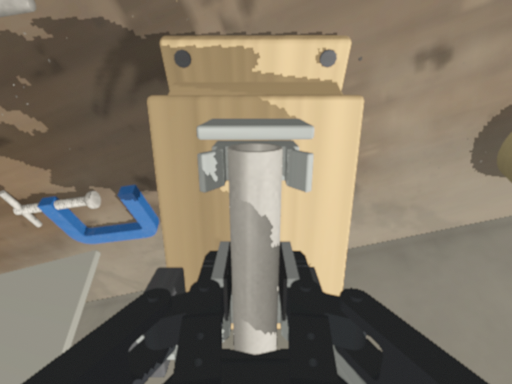

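Call:
{"op": "move_arm", "data": {
  "moves": [
    {"dx":0,"dy":0,"dz":0.02,"ax":0,"ay":0,"az":0,"jaw":10},
    {"dx":0,"dy":0,"dz":0.04,"ax":0,"ay":0,"az":0,"jaw":10},
    {"dx":0.02,"dy":0,"dz":0.05,"ax":0,"ay":0,"az":0,"jaw":10},
    {"dx":0.05,"dy":0,"dz":0.05,"ax":0,"ay":0,"az":0,"jaw":10},
    {"dx":0.08,"dy":0,"dz":0.05,"ax":0,"ay":0,"az":0,"jaw":10},
    {"dx":0.11,"dy":0,"dz":0.05,"ax":0,"ay":0,"az":0,"jaw":10},
    {"dx":0.13,"dy":0,"dz":0.05,"ax":0,"ay":0,"az":0,"jaw":10},
    {"dx":0.15,"dy":0,"dz":0.05,"ax":0,"ay":0,"az":0,"jaw":10},
    {"dx":0.15,"dy":0,"dz":0.05,"ax":0,"ay":0,"az":0,"jaw":10},
    {"dx":0.15,"dy":0,"dz":0.05,"ax":0,"ay":0,"az":0,"jaw":10}
  ]
}}

```text
time_s: 9.5
tcp_pos: [0.6153, -0.1086, 0.1284]
eef_rot: [0.216, 0.173, 0.96, -0.039]
force: [-0.3, -0.2, 6.5]
grip_width: 0.286
```

```bash
cat > st.py <<'E'
from h import *
s,R,p=cur();C,t=crad(Q);print('F cradle',C.T@s['force'],'p cradle',1000*C.T@(p-t),'grip',s['grip_width'],s['time_s'])
E
python3 st.py
```

```text
F cradle [ 2.55243539 -0.28477596  6.00141372] p cradle [62.90156405  0.85123514 23.92649283] grip 0.2864098057755044 9.5
```

Call:
{"op": "move_arm", "data": {
  "moves": [
    {"dx":0.0,"dy":0,"dz":-0.02,"ax":0,"ay":0,"az":0,"jaw":10},
    {"dx":0.03,"dy":0,"dz":-0.03,"ax":0,"ay":0,"az":0,"jaw":10},
    {"dx":0.06,"dy":0,"dz":-0.03,"ax":0,"ay":0,"az":0,"jaw":10},
    {"dx":0.09,"dy":0,"dz":-0.03,"ax":0,"ay":0,"az":0,"jaw":10},
    {"dx":0.12,"dy":0,"dz":-0.03,"ax":0,"ay":0,"az":0,"jaw":10},
    {"dx":0.14,"dy":0,"dz":-0.03,"ax":0,"ay":0,"az":0,"jaw":10},
    {"dx":0.16,"dy":0,"dz":-0.03,"ax":0,"ay":0,"az":0,"jaw":10},
    {"dx":0.16,"dy":0,"dz":-0.03,"ax":0,"ay":0,"az":0,"jaw":10},
    {"dx":0.16,"dy":0,"dz":-0.03,"ax":0,"ay":0,"az":0,"jaw":10},
    {"dx":0.16,"dy":0,"dz":-0.03,"ax":0,"ay":0,"az":0,"jaw":10}
  ]
}}

```text
time_s: 10.5
tcp_pos: [0.6134, -0.1083, 0.1285]
eef_rot: [0.218, 0.174, 0.96, -0.039]
force: [13.0, -6.0, 0.3]
grip_width: 0.282
```

```bash
python3 st.py; python3 -c "
from h import *
im=vision.read_camera('wrist')[:,:,::-1].copy();cv2.imwrite('pics/w7.png',cv2.resize(im[90:240,170:340],None,fx=4,fy=4,interpolation=2))"
```

```text
F cradle [13.05983531 -1.04506532 -5.83573944] p cradle [61.27210838  0.47569763 24.74170954] grip 0.2819487012377068 10.5
```

View pics/w7.png

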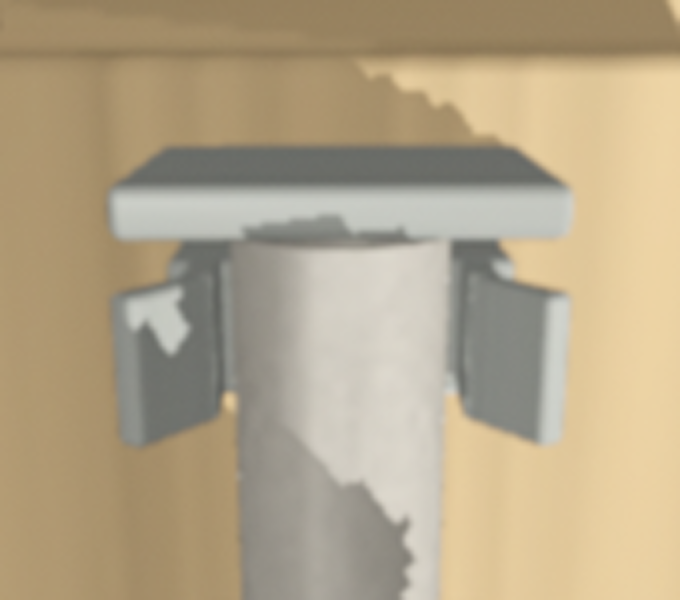

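Call:
{"op": "move_arm", "data": {
  "moves": [
    {"dx":-0.06,"dy":0,"dz":0.0,"ax":0,"ay":0,"az":0,"jaw":10},
    {"dx":-0.08,"dy":0,"dz":0.03,"ax":0,"ay":0,"az":0,"jaw":10},
    {"dx":-0.08,"dy":0,"dz":0.04,"ax":0,"ay":0,"az":0,"jaw":20},
    {"dx":-0.08,"dy":0,"dz":0.04,"ax":0,"ay":0,"az":0,"jaw":30},
    {"dx":-0.08,"dy":0,"dz":0.04,"ax":0,"ay":0,"az":0,"jaw":42},
    {"dx":-0.08,"dy":0,"dz":0.04,"ax":0,"ay":0,"az":0,"jaw":42},
    {"dx":-0.08,"dy":0,"dz":0.04,"ax":0,"ay":0,"az":0,"jaw":42},
    {"dx":-0.08,"dy":0,"dz":-0.4,"ax":0,"ay":0,"az":0,"jaw":42},
    {"dx":-0.08,"dy":0,"dz":-1.0,"ax":0,"ay":0,"az":0,"jaw":42},
    {"dx":-0.08,"dy":0,"dz":-1.8,"ax":0,"ay":0,"az":0,"jaw":42}
  ]
}}

```text
time_s: 11.55
tcp_pos: [0.5892, -0.0994, 0.1749]
eef_rot: [0.214, 0.173, 0.961, -0.039]
force: [-0.3, -0.4, 0.2]
grip_width: 0.494
```

```bash
python3 st.py; python3 -c "
from h import *
s,R,p=cur()
im=vision.read_camera('wrist')[:,:,::-1].copy();cv2.imwrite('pics/w8.png',im);np.savez('w8',R=R,p=p)"
```

```text
F cradle [-0.03623065 -0.50239129  0.22396217] p cradle [57.6470411   0.31955646 77.76109783] grip 0.49369015388311327 11.55
```

View pics/w8.png

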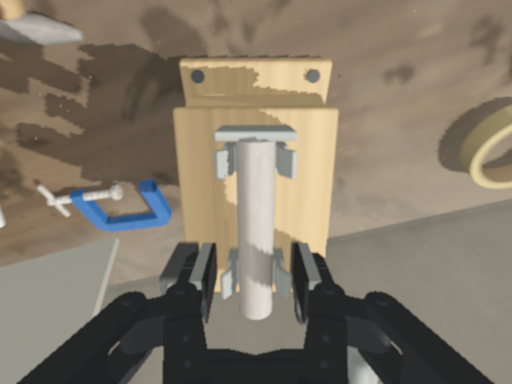

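```bash
python3 -c "
from h import *
P,T=tc((58,60,140)); go(P,T)
P,T=tc((105,106,140)); go(P,T);print(P)
P,T=tc((105,106,92)); go(P,T);print(P)"
```

```text
d [ 0.042  1.95  -1.962] a [0.   0.11 0.04] t 11.6
d [-1.525  3.482 -1.959] a [0.   0.11 0.04] t 11.6
[ 0.64131116 -0.00608691  0.25138888]
d [-1.522  3.482 -0.359] a [0.   0.11 0.04] t 11.6
[ 0.66047289 -0.01321643  0.2079608 ]
```

Call:
{"op": "move_arm", "data": {
  "moves": [
    {"dx":0,"dy":0,"dz":-1.0,"ax":0,"ay":0,"az":0,"jaw":42},
    {"dx":0,"dy":0.4,"dz":-1.9,"ax":0,"ay":0,"az":0,"jaw":0},
    {"dx":0,"dy":1.4,"dz":-2.0,"ax":0,"ay":0,"az":0,"jaw":0},
    {"dx":-0.3,"dy":2.4,"dz":-2.0,"ax":0,"ay":0,"az":0,"jaw":0},
    {"dx":-0.8,"dy":3.3,"dz":-2.0,"ax":0,"ay":0,"az":0,"jaw":0},
    {"dx":-1.5,"dy":3.5,"dz":-2.0,"ax":0,"ay":0,"az":0,"jaw":0},
    {"dx":-1.52,"dy":3.5,"dz":-1.6,"ax":0,"ay":0,"az":0,"jaw":0},
    {"dx":-1.52,"dy":3.5,"dz":-1.0,"ax":0,"ay":0,"az":0,"jaw":0},
    {"dx":-1.52,"dy":3.5,"dz":-1.0,"ax":0,"ay":0,"az":0,"jaw":0},
    {"dx":-1.52,"dy":3.5,"dz":-1.0,"ax":0,"ay":0,"az":0,"jaw":0}
  ]
}}

```text
time_s: 12.6
tcp_pos: [0.6524, -0.0116, 0.2211]
eef_rot: [0.214, 0.173, 0.961, -0.039]
force: [0.3, -0.7, 0.4]
grip_width: 0.0
```

```bash
python3 st.py; python3 -c "
from h import *
s,R,p=cur();print(s['joint_pos'])
im=vision.read_camera('wrist')[:,:,::-1].copy();cv2.imwrite('pics/w9.png',im);np.savez('w9',R=R,p=p)
im=vision.read_camera('top')[:,:,::-1];cv2.imwrite('pics/t9.png',cv2.resize(im[90:220,290:420],None,fx=4.5,fy=4.5,interpolation=2))"
```

```text
F cradle [ 0.65708795 -0.53202402  0.11543839] p cradle [103.2496389  104.72889279 107.29186638] grip 0.0004728272530996262 12.6
[ 0.43965085  0.36852822 -0.76251976  1.87478976  0.76031324  0.75704419
  0.46641046]
```

View pics/w9.png

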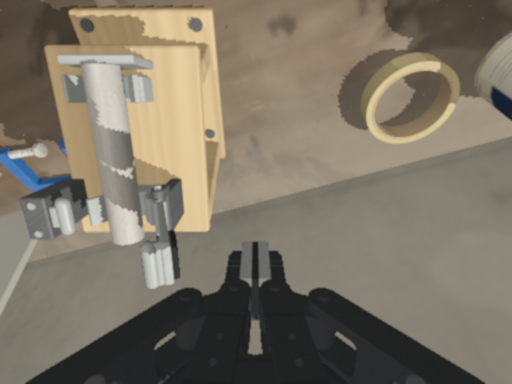

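View pics/t9.png

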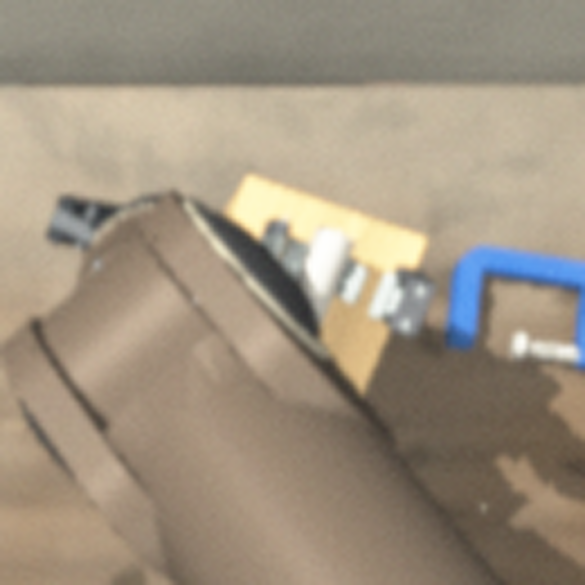

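```bash
python3 -c "
from h import *
d=np.load('w9.npz');R,p=d['R'],d['p'];C,t=crad(Q)
print('tcp',wproj(p,R,p))
for th in (1.8,1.9,2.0,2.1,2.2):
  for x in (92,118): 
    P=np.array([x,34-68*np.cos(th)+0*np.sin(th),50+68*np.sin(th)])
    print(th,x,P.round(0),wproj(C@P/1000+t,R,p).round(0))
for P in ((0,25,42),(0,-25,42),(122,-65,54)): print(P,wproj(C@np.array(P)/1000+t,R,p).round(0))
im=cv2.imread('pics/w9.png');cv2.imwrite('pics/w9c.png',cv2.resize(im[160:320,20:200],None,fx=4,fy=4,interpolation=2)[:600])
"
```

```text
tcp [[256.7361992  254.36362265]]
1.8 92 [ 92.  49. 116.] [[149. 244.]]
1.8 118 [118.  49. 116.] [[155. 287.]]
1.9 92 [ 92.  56. 114.] [[163. 242.]]
1.9 118 [118.  56. 114.] [[168. 285.]]
2.0 92 [ 92.  62. 112.] [[176. 240.]]
2.0 118 [118.  62. 112.] [[180. 282.]]
2.1 92 [ 92.  68. 109.] [[189. 237.]]
2.1 118 [118.  68. 109.] [[192. 279.]]
2.2 92 [ 92.  74. 105.] [[201. 234.]]
2.2 118 [118.  74. 105.] [[203. 275.]]
(0, 25, 42) [[134.  63.]]
(0, -25, 42) [[57. 63.]]
(122, -65, 54) [[ 29. 240.]]
```

View pics/w9c.png

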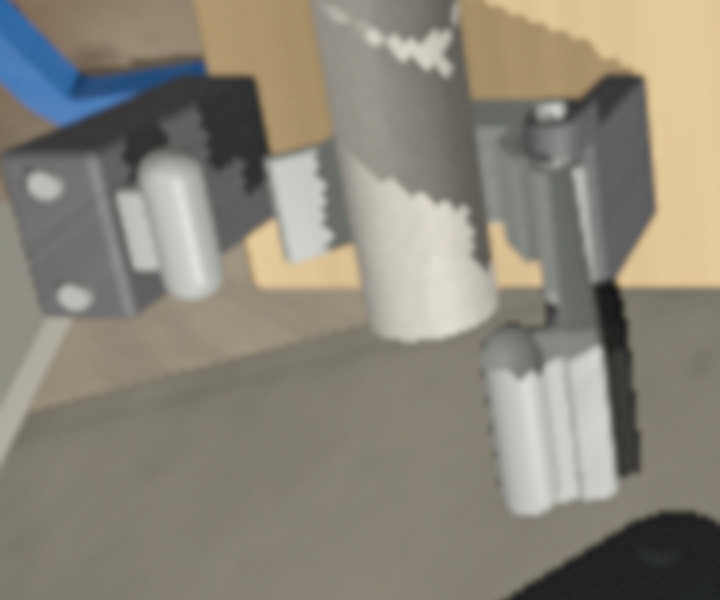

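Call:
{"op": "move_arm", "data": {
  "moves": [
    {"dx":-0.06,"dy":0,"dz":0.25,"ax":0,"ay":0,"az":0,"jaw":0},
    {"dx":-0.06,"dy":0,"dz":0.5,"ax":0,"ay":0,"az":0,"jaw":0},
    {"dx":-0.06,"dy":-0.4,"dz":0.5,"ax":0,"ay":0,"az":0,"jaw":0},
    {"dx":-0.06,"dy":-0.8,"dz":0.5,"ax":0,"ay":0,"az":0,"jaw":0},
    {"dx":-0.06,"dy":-1.1,"dz":0.5,"ax":0,"ay":0,"az":0,"jaw":0},
    {"dx":-0.06,"dy":-1.3,"dz":0.45,"ax":0,"ay":0,"az":0,"jaw":0},
    {"dx":-0.06,"dy":-1.5,"dz":0.34,"ax":0,"ay":0,"az":0,"jaw":0},
    {"dx":-0.06,"dy":-1.7,"dz":0.28,"ax":0,"ay":0,"az":0,"jaw":0},
    {"dx":-0.06,"dy":-1.97,"dz":0.24,"ax":0,"ay":0,"az":0,"jaw":0},
    {"dx":-0.06,"dy":-2.2,"dz":0.25,"ax":0,"ay":0,"az":0,"jaw":0}
  ]
}}

```text
time_s: 13.7
tcp_pos: [0.6347, -0.0753, 0.2165]
eef_rot: [0.215, 0.173, 0.96, -0.039]
force: [0.5, 0.7, -1.0]
grip_width: 0.002
```

```bash
python3 st.py; python3 -c "
from h import *
s,R,p=cur();print(s['joint_pos'])
im=vision.read_camera('wrist')[:,:,::-1].copy();cv2.imwrite('pics/w10.png',im)"; python3 st.py
```

```text
F cradle [-0.22385852  0.79411756 -0.949583  ] p cradle [106.36410701  38.84133906 100.81712271] grip 0.0017155177237592112 13.7
[ 0.5820464   0.34026278 -0.77008288  1.92401712  0.71845366  0.68208317
  0.59787706]
F cradle [-0.9790763  -0.45822736 -0.13623424] p cradle [106.28586157  37.23919888 100.40772557] grip 0.0007850846121222328 13.75
```

View pics/w10.png

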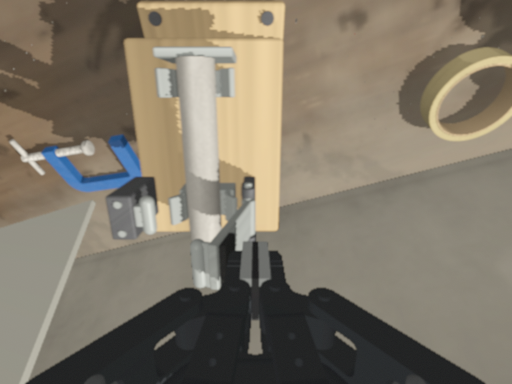

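Call:
{"op": "move_arm", "data": {
  "moves": [
    {"dx":0.04,"dy":-0.22,"dz":0.05,"ax":0,"ay":0,"az":0,"jaw":0},
    {"dx":0.04,"dy":-0.47,"dz":0.11,"ax":0,"ay":0,"az":0,"jaw":0},
    {"dx":0.04,"dy":-0.69,"dz":0.23,"ax":0,"ay":0,"az":0,"jaw":0},
    {"dx":0.04,"dy":-0.91,"dz":0.38,"ax":0,"ay":0,"az":0,"jaw":0},
    {"dx":0.04,"dy":-1.07,"dz":0.55,"ax":0,"ay":0,"az":0,"jaw":0},
    {"dx":0.04,"dy":-1.27,"dz":0.7,"ax":0,"ay":0,"az":0,"jaw":0},
    {"dx":0.04,"dy":-1.44,"dz":0.83,"ax":0,"ay":0,"az":0,"jaw":0},
    {"dx":0.04,"dy":-1.57,"dz":0.9,"ax":0,"ay":0,"az":0,"jaw":0},
    {"dx":0.04,"dy":-1.57,"dz":0.9,"ax":0,"ay":0,"az":0,"jaw":0},
    {"dx":0.04,"dy":-1.57,"dz":0.9,"ax":0,"ay":0,"az":0,"jaw":0}
  ]
}}

```text
time_s: 14.75
tcp_pos: [0.6299, -0.118, 0.191]
eef_rot: [0.216, 0.171, 0.961, -0.035]
force: [7.9, 9.7, -5.7]
grip_width: 0.004
```

```bash
python3 st.py; python3 -c "
from h import *
im=vision.read_camera('wrist')[:,:,::-1].copy();cv2.imwrite('pics/w11.png',im)"; python3 st.py
```

```text
F cradle [ 1.1874601  11.84346174 -6.832003  ] p cradle [104.84844387  -2.85313448  73.28047162] grip 0.00385241436831783 14.75
F cradle [ 0.63891726 11.24384121 -6.33635709] p cradle [104.81635674  -2.82401045  73.28009867] grip -0.0010037873910190276 14.8
```

View pics/w11.png

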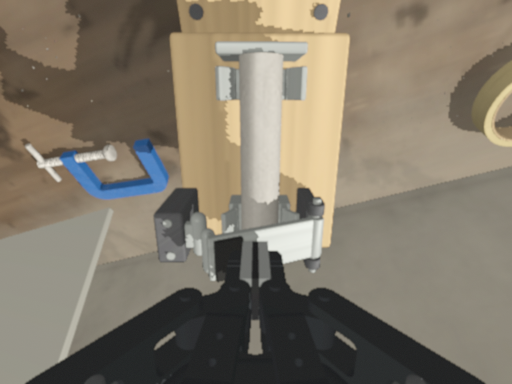

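Call:
{"op": "move_arm", "data": {
  "moves": [
    {"dx":0,"dy":0.1,"dz":-0.05,"ax":0,"ay":0,"az":0,"jaw":0},
    {"dx":0,"dy":0.1,"dz":-0.12,"ax":0,"ay":0,"az":0,"jaw":0},
    {"dx":0,"dy":0.1,"dz":-0.2,"ax":0,"ay":0,"az":0,"jaw":0},
    {"dx":0,"dy":0.07,"dz":-0.25,"ax":0,"ay":0,"az":0,"jaw":0},
    {"dx":0,"dy":0.05,"dz":-0.27,"ax":0,"ay":0,"az":0,"jaw":0},
    {"dx":0,"dy":0,"dz":-0.25,"ax":0,"ay":0,"az":0,"jaw":0},
    {"dx":0,"dy":-0.06,"dz":-0.18,"ax":0,"ay":0,"az":0,"jaw":0},
    {"dx":0,"dy":-0.1,"dz":-0.1,"ax":0,"ay":0,"az":0,"jaw":0},
    {"dx":0,"dy":-0.1,"dz":-0.05,"ax":0,"ay":0,"az":0,"jaw":0},
    {"dx":0,"dy":-0.1,"dz":-0.05,"ax":0,"ay":0,"az":0,"jaw":0}
  ]
}}

```text
time_s: 15.8
tcp_pos: [0.6262, -0.1259, 0.1922]
eef_rot: [0.214, 0.174, 0.96, -0.039]
force: [-0.9, 0.2, 0.2]
grip_width: -0.002
```

```bash
python3 st.py; python3 -c "
from h import *
im=vision.read_camera('wrist')[:,:,::-1].copy();cv2.imwrite('pics/w12.png',im)"; python3 st.py
```

```text
F cradle [-0.76766362 -0.09375183  0.62751627] p cradle [104.78005974 -11.54154187  74.64729988] grip -0.002185484016094262 15.8
F cradle [-0.13603601 -0.02091437  0.28329191] p cradle [104.79949934 -11.27356967  74.78391259] grip 0.001482826878557929 15.85
```

View pics/w12.png

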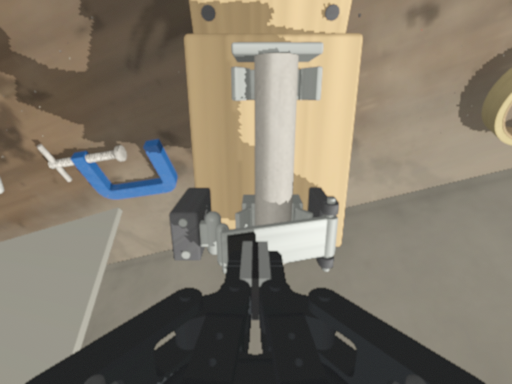

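Call:
{"op": "move_arm", "data": {
  "moves": [
    {"dx":0,"dy":-0.05,"dz":0.1,"ax":0,"ay":0,"az":0,"jaw":0},
    {"dx":0,"dy":-0.1,"dz":0.2,"ax":0,"ay":0,"az":0,"jaw":0},
    {"dx":0,"dy":-0.15,"dz":0.3,"ax":0,"ay":0,"az":0,"jaw":0},
    {"dx":0,"dy":-0.2,"dz":0.4,"ax":0,"ay":0,"az":0,"jaw":0},
    {"dx":0,"dy":-0.23,"dz":0.5,"ax":0,"ay":0,"az":0,"jaw":0},
    {"dx":0,"dy":-0.25,"dz":0.57,"ax":0,"ay":0,"az":0,"jaw":0},
    {"dx":0,"dy":-0.27,"dz":0.64,"ax":0,"ay":0,"az":0,"jaw":0},
    {"dx":0,"dy":-0.28,"dz":0.7,"ax":0,"ay":0,"az":0,"jaw":0},
    {"dx":0,"dy":-0.28,"dz":0.75,"ax":0,"ay":0,"az":0,"jaw":0},
    {"dx":0,"dy":-0.28,"dz":0.75,"ax":0,"ay":0,"az":0,"jaw":0}
  ]
}}

```text
time_s: 16.85
tcp_pos: [0.632, -0.1353, 0.1751]
eef_rot: [0.216, 0.173, 0.96, -0.04]
force: [-28.5, 8.6, 37.2]
grip_width: -0.002
```

```bash
python3 st.py; python3 -c "
from h import *
im=vision.read_camera('wrist')[:,:,::-1].copy();cv2.imwrite('pics/w13.png',im)"; python3 st.py
```

```text
F cradle [-11.05125956  -1.87973816  46.35208754] p cradle [105.38597682 -18.34940852  55.48518344] grip -0.0017911289750785855 16.85
F cradle [-11.24827726  -2.05410702  45.57061662] p cradle [105.39096091 -18.29375324  55.51578953] grip 0.0011766819611800936 16.9
```

View pics/w13.png

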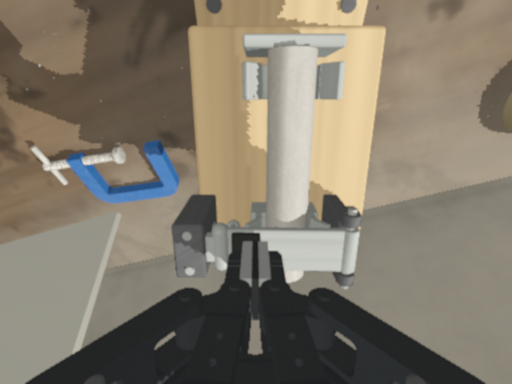

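Call:
{"op": "move_arm", "data": {
  "moves": [
    {"dx":0,"dy":0,"dz":-0.15,"ax":0,"ay":0,"az":0,"jaw":0},
    {"dx":0,"dy":0,"dz":-0.3,"ax":0,"ay":0,"az":0,"jaw":0},
    {"dx":0,"dy":0,"dz":-0.5,"ax":0,"ay":0,"az":0,"jaw":0},
    {"dx":0,"dy":0,"dz":-1.0,"ax":0,"ay":0,"az":0,"jaw":0},
    {"dx":0,"dy":0,"dz":-1.7,"ax":0,"ay":0,"az":0,"jaw":0},
    {"dx":0,"dy":0,"dz":-2.5,"ax":0,"ay":0,"az":0,"jaw":0},
    {"dx":0,"dy":0,"dz":-3.2,"ax":0,"ay":0,"az":0,"jaw":0},
    {"dx":0.5,"dy":0,"dz":-4.0,"ax":0,"ay":0,"az":0,"jaw":0},
    {"dx":1.5,"dy":0,"dz":-4.4,"ax":0,"ay":0,"az":0,"jaw":0},
    {"dx":2.5,"dy":0,"dz":-4.5,"ax":0,"ay":0,"az":0,"jaw":0}
  ]
}}

```text
time_s: 17.9
tcp_pos: [0.5147, -0.0923, 0.2632]
eef_rot: [0.216, 0.174, 0.96, -0.039]
force: [0.1, 0.4, -0.5]
grip_width: 0.001
```

```bash
python3 st.py; python3 -c "
from h import *
im=vision.read_camera('wrist')[:,:,::-1].copy();cv2.imwrite('pics/w14.png',im)
cv2.imwrite('pics/w14c.png',cv2.resize(im[60:260,160:360],None,fx=3,fy=3,interpolation=2))"
```

```text
F cradle [-0.23379826  0.46708242 -0.45930115] p cradle [ 29.89212354 -18.98880319 188.42232001] grip 0.0009353639662373019 17.9
```

View pics/w14.png

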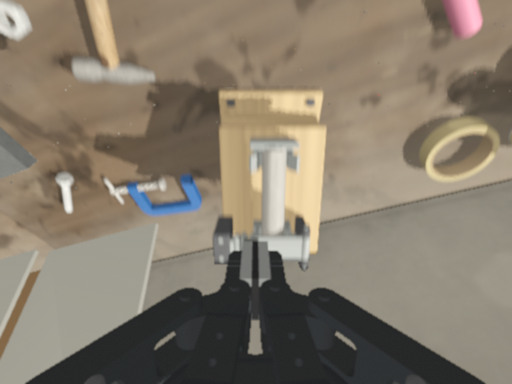

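Call:
{"op": "move_arm", "data": {
  "moves": [
    {"dx":0.8,"dy":0.8,"dz":-0.3,"ax":0,"ay":0,"az":0,"jaw":0},
    {"dx":1.4,"dy":2,"dz":-0.6,"ax":0,"ay":0,"az":0,"jaw":0},
    {"dx":1.8,"dy":3.2,"dz":-0.8,"ax":0,"ay":0,"az":0,"jaw":0},
    {"dx":2,"dy":4.4,"dz":-0.8,"ax":0,"ay":0,"az":0,"jaw":0},
    {"dx":2,"dy":5.6,"dz":-0.8,"ax":0,"ay":0,"az":0,"jaw":0},
    {"dx":2,"dy":6.8,"dz":-0.8,"ax":0,"ay":0,"az":0,"jaw":0},
    {"dx":2,"dy":7.5,"dz":-0.8,"ax":0,"ay":0,"az":0,"jaw":0},
    {"dx":2,"dy":7.5,"dz":-0.8,"ax":0,"ay":0,"az":0,"jaw":0},
    {"dx":2,"dy":7.5,"dz":-0.8,"ax":0,"ay":0,"az":0,"jaw":0},
    {"dx":2,"dy":7.5,"dz":-0.8,"ax":0,"ay":0,"az":0,"jaw":0}
  ]
}}

```text
time_s: 18.95
tcp_pos: [0.5331, 0.1395, 0.2582]
eef_rot: [0.215, 0.174, 0.96, -0.04]
force: [0.4, 0.3, 0.3]
grip_width: 0.004
```

```bash
python3 st.py; python3 -c "
from h import *
a=vision.read_camera('top')[:,:,::-1];b=vision.read_camera('side')[:,:,::-1]
cv2.imwrite('pics/f.png',np.hstack([cv2.resize(a[120:210,310:410],(400,360),interpolation=2),cv2.resize(b[155:245,305:405],(400,360),interpolation=2)]))
cv2.imwrite('pics/f2.png',a)"
```

```text
F cradle [0.39184439 0.42168437 0.18900849] p cradle [-29.81485067 204.71004068 210.97765109] grip 0.003943673451367771 18.95
```

View pics/f.png

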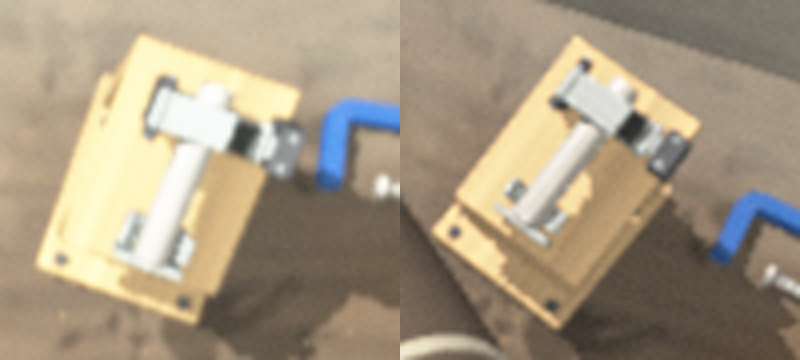

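View pics/f2.png

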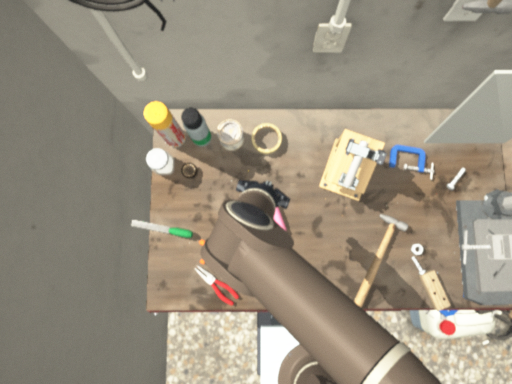

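Both views show the strap flat across the tube and under the catch, with the tube in both saddles and its lower end at the stop. Nothing is touching the jig.

```bash
python3 -c "
from station import env
print(env.sign_off(), env.read_state()['time_s'])"
```

```text
the job is handed in; nothing more can be done
the job is handed in; nothing more can be done
```

The steel tube is in the jig with the strap shut over it, and I handed the job in at about 19 s of the 53 s allowed.

- **Tube:** I laid it in both saddles and slid it down until it met the foot stop at about 13 N, then let go.
- **Strap:** I swung it over with the closed fingers. They first caught on the inner edge of the press pad at about 12 N. I lifted them onto the pad and pressed with about 46 N, which is more than the 10 N or so the catch needs.
- **Last checks:** With the arm clear, about 2 s after letting go, the top and side pictures show:
  - the strap flat across the tube and held at the catch;
  - the tube in both saddles;
  - its lower end at the stop.
- **Other tools:** I touched none of them. In the last picture the arm hid the spring clamp and tape measure, so I could not confirm those two by sight.
- **Disagreement:** The fixed cameras and the wrist camera differed by up to about 3 mm on where the cradle is. I used the wrist camera's value, and the tube went in without catching.

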